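Scoop lock cylinders from the bench tray into the kit tub

TASK

Take the scoop by its handle, scoop at least two of the three brass lock cylinders out of the steel tray and tip them into the grey tub, using only the scoop and never touching the cylinders with the gripper; any left over must stay in the tray. Then stand the scoop upright on the counter again, empty, and let go, leaving everything else on the counter where it is.

Things in the scene. Friction and masses are not known exactly. Their poses are not given: they have to be found in the camera images.
- scoop: loose aluminium hand scoop, about 0.2 kg, standing flat. Origin: centre of the pan's underside; +x out of the open mouth, z up. Pan: x from -57 mm (back) to +60 mm (lip), 124 mm wide outside, 118 mm inside; side walls 32 mm high, ending at x = +30 mm; back wall 42 mm high; floor 2 mm thick, 1.2 mm at the lip. A black bar handle rises behind the back wall.
- scoop_grip (a point): where to grip: on the centre line of the handle, a straight bar leaning back (towards the scoop's -x) 20 degrees from vertical, 16 mm thick across (scoop's y, the way to grip it), 24 mm fore and aft. In the scoop's frame at x -97, y 0, z +100 mm; 40 mm of bar stands past it, 50 mm lie free below it. Its axes are the scoop's (not leaning).
- scoop_lip (a point): middle of the lip's lower edge, in the scoop's frame at x = +60 mm, y = 0, z = 0
- tray: steel tray fixed to the counter, 180 x 180 mm outside, floor 6 mm thick, walls 45 mm high (from the counter) and 6 mm thick on three sides; open on its -x side, roughly towards the robot. Origin: centre of the underside; +x to the back wall (inner face at x = +84 mm; side walls' at y = +-84 mm). The cylinders lie one behind another, all beyond x = -40 mm.
- tub: grey plastic open-topped square tub fixed to the counter, 170 x 170 mm and 65 mm high outside, walls and floor 5 mm thick. Origin: centre of the underside, z up.
- cylinder1: brass lock cylinder, loose, round bar of 30 mm diameter and 60 mm length, 0.1 to 0.16 kg, lying roughly across the tray and able to roll. Origin: its centre; its own y axis is its long axis.
- cylinder2: brass lock cylinder, loose, round bar of 30 mm diameter and 60 mm length, 0.1 to 0.16 kg, lying roughly across the tray and able to roll. Origin: its centre; its own y axis is its long axis.
- cylinder3: brass lock cylinder, loose, round bar of 30 mm diameter and 60 mm length, 0.1 to 0.16 kg, lying roughly across the tray and able to roll. Origin: its centre; its own y axis is its long axis.
- padlock: solid brass padlock lying flat, body 50 x 56 x 28 mm with a steel shackle. Bystander: origin under its centre.
- carton: closed black box of locks, 70 x 110 x 50 mm high. Bystander: origin under its centre.
- mug: white mug, 76 mm across, 90 mm high. Bystander: origin under its centre.
- screwdriver: screwdriver lying on the counter, 200 mm long. Bystander: origin under its centre.
Not all that is in view belongs to the job. What is shaped like the cylinder3 but blue or white is not meant.

How it is judged:
By the outcome, as a careful person would: the job done as asked, in the order asked, and still so for the second after the job is handed in, with the robot touching nothing.
It also fails if it takes over 64 s, if anything falls off the work surface, if the arm or the gripper's body presses on something with over 40 N, if the wrist force passes 120 N, or if a joint passes its speed limit or range.

ROBOT

A 6-joint arm with a two-finger parallel gripper is mounted at the origin on the work surface. World frame = base frame: x ahead of the robot, y to its left, z up, the work surface at z = 0. Lengths are in mm, angles in degrees, forces in N, time in s.
With the tool pointing down it reaches from about 325 to 850 mm from the base axis. Payload 4.4 kg.
Tool frame: the origin (TCP) lies midway between the tips of the shut fingers; the grasp point (between the pads) lies 19 mm behind it; z points along the fingers, y is the line along which they close (so a half turn about z gives the same grasp; the last joint's range is limited). The gripper opens to 94 mm and grips with 3 to 60 N. Pads are 16 mm wide; open, the fingers measure 119 mm over their backs; the gripper's body (75 mm by 177 mm) begins 78 mm behind the grasp point.
Start: joints at [-77.894, 11.837, 88.321, -0, 79.842, -8.623], TCP at [203.514, -537.782, 205.447] pointing down, gripper open.
Joint ranges: [-156.59, 156.59], [-49.26, 127.26], [12.9, 141.05], [-63.56, 243.56], [4.71, 150.69], [-161.64, 161.64]. Speed limits (degrees/s): [159.86, 159.86, 180, 180, 180, 180].

INTERFACE

Orientations are given as a 3x3 rotation matrix whose columns are the frame's x, y, z axes.
In Python, from plant import observe, grab_frame, calibration, close_job gives the robot as it stands.
- The arm moves only by the shell command python3 -m jog 'ROWS' [FORCE]. ROWS is a JSON object of lists of equal length, an entry for each row: "translation": the shift along the tool's x, y, z scaled (see below), a list of three; "turn": the turn, a rotation vector about the tool's x, y, z scaled (see below), a list of three; "fingers": the opening, from 0 (shut) to 1 (fully open). A call has exactly 8 rows; each row shifts and turns the commanded pose from where the row before left it, along the tool's axes as they then stand; what a row does not reach is not made up. The controller multiplies each number of a shift by 0.05 m and each number of a turn by 45 degrees. A row lasts 1/10 s, in which the tool goes at most 50 mm and 8.59 degrees, less where a joint would pass 70% of its speed; a pose out of reach is approached as far as the arm can. A call with a number of a shift or a turn outside -1 to 1 is refused whole. A call with a gripper value outside its range is refused whole. The fingers move at their own pace and stop on an object; FORCE is the grip in N (left out, the last holds). Time passes only in rows, so rows that do not move let the fingers close, or fill a call up. It gives the time, the measured TCP pose, the force, the opening and the grip force at its end, in the units of the state.
- observe(): the state, without advancing time (a new reading comes with each control period).
- grab_frame(name): name is "scene" or "top"; returns (picture, depth): 400x640x3 uint8, red, green, blue; 400x640 float32, mm along the optical axis (not along the pixel's ray), 0 where there is no reading.
- calibration(name): a dict with "fx", "fy", "cx", "cy" (pixels), "T" (4x4, takes a point from camera to world coordinates). Camera axes: x right, y up, looking along -z (the intrinsics and any distortion apply to the point x, -y, -z); pixel columns grow to the right and rows downward; lengths in mm; the calibration is good to about 2 mm. A picture is of the moment at which its call begins. calibration takes no time and is no camera call.
- close_job(): hands the job in; it is judged then, once.
The state is a dict: "time_s": time; "joint_positions": joint angles; "qd": joint speeds; "joint_efforts": joint torques, N m; "ee_pos": TCP position; "tcp_rot": TCP orientation; "contact_force": force on the tool from outside, world axes, zero at the start; "wrist_torque": the same for the moment, N m; "grip_width": finger opening in mm; "finger_force": force on a finger pad.
Only numpy, scipy, OpenCV 4.12 (cv2) and the standard library are available. Lean on these libraries where they do the work, as an engineer would, in place of code of your own. Each camera call takes 0.05 s, during which the arm holds its last target. There are 200 camera calls.

## Working session

There is one attempt and no reset: what is moved stays moved. The work goes in short steps, Python scripts to look and compute and a shell command to move; the robot and the scene stay as the last step left them, time stands still between calls to the robot, and variables do not carry over. Pictures are saved under pics/ and viewed, at most 13 in all, crops included, and the job is handed in when it is done.

```bash
mkdir -p pics; ls
python3 - <<'E'
from plant import *
import cv2,numpy as np
for n in("scene","top"):
    p,d=grab_frame(n); np.savez(f"{n}0.npz",p=p,d=d); cv2.imwrite(f"pics/{n}0.png",p[...,::-1]); print(n,calibration(n))
s=observe();print(s)
E
```

```text
pics
scene {'fx': 388.6531137407596, 'fy': 388.6531137407596, 'cx': 318.1569402115293, 'cy': 198.54028305505898, 'T': array([[ 8.79498397e-01, -4.10948065e-01,  2.40008871e-01,
         8.72981571e+02],
       [ 4.75706468e-01,  7.44697824e-01, -4.68111640e-01,
        -5.22362890e+02],
       [ 1.36354892e-02,  5.25877209e-01,  8.50451194e-01,
         1.07002768e+03],
       [ 0.00000000e+00,  0.00000000e+00,  0.00000000e+00,
         1.00000000e+00]])}
top {'fx': 391.9780159404464, 'fy': 391.9780159404464, 'cx': 326.0242089528743, 'cy': 198.9226323339436, 'T': array([[-2.38541804e-02,  9.74621014e-01, -2.22586742e-01,
         3.10101625e+02],
       [-9.99710299e-01, -2.25406701e-02,  8.44012127e-03,
         3.01579255e+01],
       [ 3.20866525e-03,  2.22723590e-01,  9.74876355e-01,
         1.34656804e+03],
       [ 0.00000000e+00,  0.00000000e+00,  0.00000000e+00,
         1.00000000e+00]])}
{'time_s': 0.1, 'joint_positions': array([-7.78942218e+01,  1.18809309e+01,  8.83951746e+01, -1.93134092e-03,
        7.98425332e+01, -8.62308330e+00]), 'qd': array([ 0.07414271, -0.14284638, -0.21009924, -0.06918959, -0.05057417,
       -0.022333  ]), 'joint_efforts': array([ 1.38454129e-04, -3.71864104e+01, -2.82293719e+01,  7.00135762e-02,
        3.11617472e-02, -5.30119428e-05]), 'ee_pos': array([ 203.34236588, -537.06522725,  204.40334687]), 'tcp_rot': array([[ 9.35263806e-01,  3.53951121e-01, -4.66689881e-04],
       [ 3.53951320e-01, -9.35261671e-01,  2.01763038e-03],
       [ 2.77665378e-04, -2.05220217e-03, -9.99997856e-01]]), 'contact_force': array([ 0.50679952, -0.30434266, -0.30825024]), 'wrist_torque': array([0.04506136, 0.04028277, 0.00224686]), 'finger_force': 0.0, 'grip_width': 93.95506888771999}
```

View pics/top0.png

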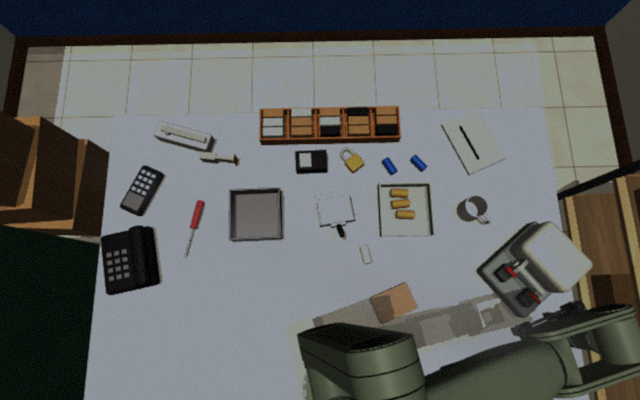

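View pics/scene0.png

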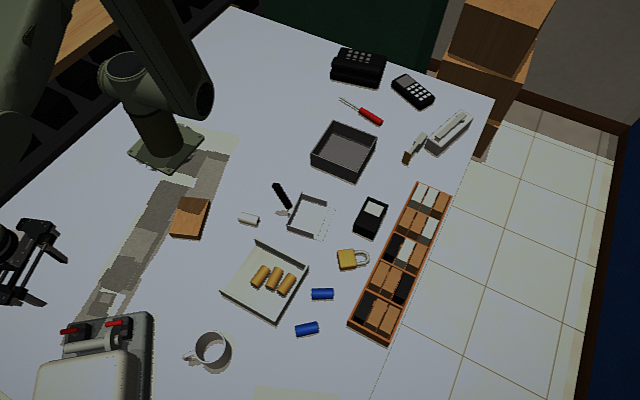

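The top view shows the scoop at about (335,210) with its handle at (341,232). The tray is at (405,210) with three brass cylinders at (400,192), (400,204) and (405,214), and the tub is at (256,214). Things that could be mistaken for the cylinders: blue ones at (390,165) and (418,162), a white one at (365,254), and the padlock at (352,160). I choose the three brass ones inside the tray.

```bash
cat > h.py <<'E'
import numpy as np,cv2
from plant import *
def ray(n,u,v,z,C=None):
    C=C or calibration(n);T=C["T"];d=T[:3,:3]@np.array([(u-C["cx"])/C["fx"],-(v-C["cy"])/C["fy"],-1]);o=T[:3,3]
    return o+d*(z-o[2])/d[2]
def proj(n,P):
    C=calibration(n);T=C["T"];q=(np.asarray(P)-T[:3,3])@T[:3,:3]
    return np.stack([C["cx"]+C["fx"]*q[...,0]/-q[...,2],C["cy"]-C["fy"]*q[...,1]/-q[...,2]],-1)
def cloud(n,d):
    C=calibration(n);T=C["T"];v,u=np.mgrid[:400,:640]
    c=np.stack([(u-C["cx"])/C["fx"]*d,-(v-C["cy"])/C["fy"]*d,-d],-1)
    return c@T[:3,:3].T+T[:3,3]
E
python3 - <<'E'
from h import *
for n,(x0,y0,w,h) in dict(top=(300,170,150,100),scene=(210,170,140,160)).items():
    D=np.load(n+"0.npz");p,d=D["p"],D["d"];k=5 if n=="top" else 3.7
    cv2.imwrite(f"pics/{n}crop.png",cv2.resize(p[y0:y0+h,x0:x0+w,::-1],None,fx=k,fy=k,interpolation=cv2.INTER_CUBIC))
    X=cloud(n,d); hsv=cv2.cvtColor(p,cv2.COLOR_RGB2HSV)
    m=((hsv[...,1]>100)&(hsv[...,0]>8)&(hsv[...,0]<30)&(hsv[...,2]>60)).astype(np.uint8)
    k,l,st,c=cv2.connectedComponentsWithStats(m)
    for i in range(1,k):
        if st[i,4]>40 and st[i,4]<600:
            P=X[(l==i)];
            if 400<c[i,0]*(n=="top")+450*(n!="top")<10000 or 1: print(n,c[i].round(1),st[i],np.median(P,0).round(),P[:,2].max().round(),ray(n,*c[i],25).round(1))
    v=[50,50];print(n,"counter z",np.median(X[220:250,300:330,2] if n=="top" else X[300:310,150:170,2]).round(1))
E
```

```text
top [354.  162.5] [345 154  19  18 211] [741. -83.  27.] 34.0 [741.4 -83.3  25. ]
top [398.9 192.6] [391 189  17   8 134] [ 626. -234.   33.] 40.0 [ 628.7 -234.8   25. ]
top [400.1 203.4] [392 199  18  10 136] [ 588. -235.   33.] 41.0 [ 590.1 -236.6   25. ]
top [404.7 214.1] [396 210  18   9 138] [ 551. -249.   33.] 42.0 [ 552.4 -249.8   25. ]
top counter z 0.3
scene [493.2 122.7] [486 118  15  10  75] [1033. 1211. -484.] -473.0 [979.9 643.9  25. ]
scene [346.5 257.9] [337 249  20  19 297] [746. -86.  28.] 1070.0 [745.8 -85.3  25. ]
scene [260.  275.3] [250 265  20  22 211] [ 559. -251.   34.] 42.0 [ 555.6 -249.3   25. ]
scene [274.1 277.2] [265 267  18  22 208] [ 596. -237.   34.] 1070.0 [ 593.3 -235.2   25. ]
scene [286.3 283.2] [277 273  19  22 206] [ 634. -236.   34.] 1070.0 [ 632.1 -233.6   25. ]
scene counter z 0.4
```

View pics/topcrop.png

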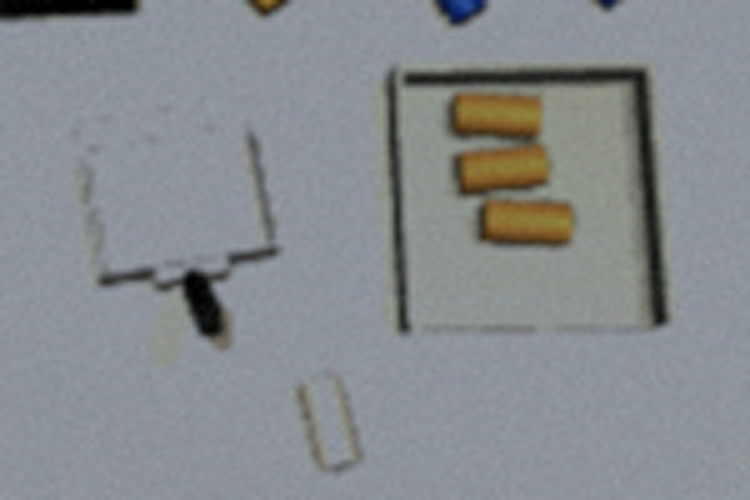

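View pics/scenecrop.png

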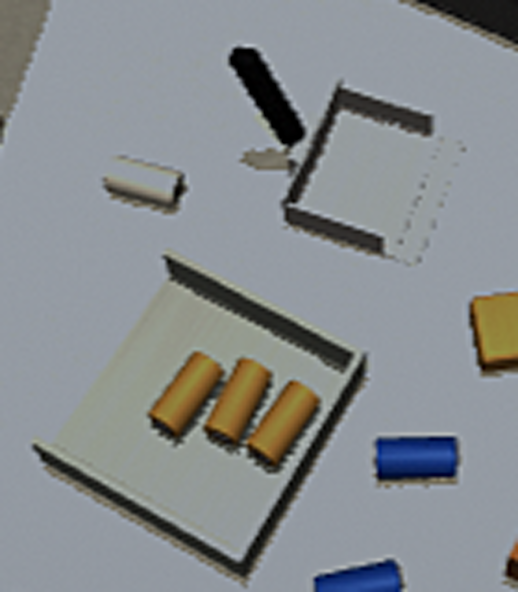

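The top crop shows the scoop's pan with side walls at crop x≈90 and 260, back wall at y≈265 and black handle at (205,305). The tray is open downward, with three brass cylinders at (498,115), (503,168) and (527,222). The white decoy at (330,420) stands clear.

Run:
```python
from h import *
cl=[]
for n in("top","scene"):
    D=np.load(n+"0.npz");X=cloud(n,D["d"]);g=D["p"].max(-1);ok=D["d"]>0
    A=np.c_[X[ok],g[ok],np.full(ok.sum(),n=="scene")];cl.append(A)
A=np.vstack(cl);np.save("A.npy",A)
def box(x0,x1,y0,y1,z0,z1):return A[(A[:,0]>x0)&(A[:,0]<x1)&(A[:,1]>y0)&(A[:,1]<y1)&(A[:,2]>z0)&(A[:,2]<z1)]
for s in(0,1):
  for nm,b in dict(tray=(440,720,-380,-130,38,55),tub=(440,720,130,400,55,75),scoopw=(500,700,-110,90,22,48)).items():
    B=box(*b);B=B[B[:,4]==s]
    r=cv2.minAreaRect(B[:,:2].astype(np.float32)); print(s,nm,len(B),np.round(r[0],1),np.round(r[1],1),round(r[2],1))
  H=box(420,620,-110,50,45,170);H=H[(H[:,4]==s)]
  print("handle",len(H),H[:,3].min() if len(H) else 0)
  if len(H)>5:
    for z in range(45,160,15):
        q=H[(H[:,2]>=z)&(H[:,2]<z+15)]
        if len(q):print(z,len(q),q.mean(0).round(1))
# tray/scoop details: wall top points
for s in(0,1):
  B=box(500,700,-110,90,15,48);B=B[B[:,4]==s];print(B[np.argsort(B[:,0])][::max(1,len(B)//40),:3].round().tolist())
```

```text
0 tray 361 [ 573.2 -254. ] [181.3 181.7] 89.9
0 tub 380 [562.8 257.7] [171.4 170.2] 0.8
0 scoopw 158 [558.7 -15.5] [108.4 124.3] 8.8
handle 77 0.0
45 11 [523.5 -26.8  51.1  93.9   0. ]
60 6 [511.5 -20.5  66.5  20.    0. ]
75 3 [502.4 -18.7  79.2  17.3   0. ]
90 8 [500.3 -20.2  95.9  13.2   0. ]
105 7 [492.9 -23.  112.9  33.6   0. ]
120 14 [479.7 -25.  130.3  32.6   0. ]
135 28 [479.3 -27.7 137.4  34.8   0. ]
1 tray 568 [ 574.4 -251.7] [181.7 179.6] 89.9
1 tub 452 [565.3 259.1] [171.7 174.5] 1.7
1 scoopw 294 [559.1 -14.3] [114.6 129.3] 9.4
handle 215 0.0
45 32 [515.8 -23.   51.6  22.1   1. ]
60 29 [509.5 -25.4  67.7  14.3   1. ]
75 29 [503.1 -27.   82.6  11.8   1. ]
90 30 [497.7 -27.7  97.3  11.    1. ]
105 32 [493.6 -28.4 112.6  12.7   1. ]
120 37 [485.2 -28.6 128.   13.8   1. ]
135 26 [482.4 -26.9 138.2   7.5   1. ]
[[504.0, -16.0, 40.0], [518.0, 1.0, 41.0], [518.0, 4.0, 17.0], [521.0, 38.0, 27.0], [521.0, 31.0, 24.0], [522.0, -33.0, 33.0], [522.0, -13.0, 35.0], [522.0, 24.0, 37.0], [523.0, -10.0, 30.0], [524.0, 21.0, 27.0], [524.0, 11.0, 24.0], [524.0, -3.0, 42.0], [524.0, 14.0, 43
[... 861 characters left out ...]
7.0], [529.0, -37.0, 41.0], [529.0, 10.0, 27.0], [531.0, 2.0, 40.0], [532.0, -18.0, 40.0], [533.0, -9.0, 21.0], [534.0, -28.0, 44.0], [535.0, -19.0, 32.0], [536.0, -44.0, 41.0], [537.0, -35.0, 21.0], [538.0, -47.0, 34.0], [539.0, -43.0, 35.0], [540.0, -74.0, 41.0], [542.0, -78.0, 30.0], [545.0, -78.0, 27.0], [548.0, -78.0, 17.0], [552.0, -77.0, 31.0], [556.0, 45.0, 34.0], [560.0, 46.0, 24.0], [565.0, -75.0, 34.0], [569.0, -70.0, 29.0], [572.0, 49.0, 30.0], [577.0, -73.0, 21.0], [580.0, -72.0, 29.0], [584.0, -73.0, 29.0], [589.0, -70.0, 29.0], [593.0, -71.0, 27.0], [597.0, -71.0, 17.0], [601.0, 56.0, 29.0], [605.0, 54.0, 36.0], [609.0, -69.0, 26.0], [617.0, -63.0, 30.0], [626.0, -68.0, 20.0]]
```

```bash
cat > plan.py <<'E'
from h import *
from scipy.spatial.transform import Rotation as Ro, Slerp
import sys
def R(yaw,pitch):  # scoop yaw, mouth-down pitch, gripper aligned with the bar (20 deg)
    B=np.array([[np.cos(np.pi/9),0,np.sin(np.pi/9)],[0,-1,0],[np.sin(np.pi/9),0,-np.cos(np.pi/9)]]).T
    return Ro.from_euler("ZY",[yaw,pitch],degrees=True).as_matrix()@B
def plan(wps):
    """wps: list of (pos,R,nrows); prints rounded rows in calls of 8"""
    s=observe();p,M=s["ee_pos"].copy(),Ro.from_matrix(s["tcp_rot"]);p0,M0=p.copy(),M;rows=[]
    for pos,Rt,n in wps:
        pos=np.array(pos,float);T=Ro.from_matrix(Rt);sl=Slerp([0,1],Ro.concatenate([M0,T]))
        for k in range(1,n+1):
            t=(M.inv().apply(p0+(pos-p0)*k/n-p)/50).round(3);r=((M.inv()*sl(k/n)).as_rotvec(degrees=True)/45).round(3)
            if abs(t).max()>1 or np.linalg.norm(r)*45>8.59 or np.linalg.norm(t)>1:print("!! too fast",t,r)
            rows.append((t,r));p=p+M.apply(t*50);M=M*Ro.from_rotvec(r*45,degrees=True)
        p0,M0=pos,T
    while len(rows)%8:rows.append((np.zeros(3),np.zeros(3)))
    f=lambda a:"["+",".join("[%s]"%",".join("%g"%(x+0) for x in v) for v in a)+"]"
    for i in range(0,len(rows),8):
        print('"translation":'+f([a for a,_ in rows[i:i+8]])+',"turn":'+f([b for _,b in rows[i:i+8]]))
E
python3 - <<'E'
from plan import *
Rt=R(9,0);G=np.array([488,-26,100]);z=Rt[:,2]
plan([(G-75*z,Rt,16)])
print(G+19*z,Rt.round(3))
E
```

```text
"translation":[[0.527,-0.478,0.044],[0.521,-0.485,0.053],[0.513,-0.491,0.064],[0.505,-0.498,0.074],[0.497,-0.504,0.084],[0.489,-0.511,0.092],[0.48,-0.517,0.103],[0.471,-0.524,0.111]],"turn":[[-0.003,0.028,0.016],[-0.003,0.027,0.016],[-0.003,0.028,0.016],[-0.003,0.028,0.016],[-0.003,0.027,0.016],[-0.003,0.028,0.017],[-0.003,0.028,0.016],[-0.003,0.027,0.016]]
"translation":[[0.462,-0.53,0.121],[0.453,-0.536,0.129],[0.443,-0.541,0.137],[0.433,-0.548,0.146],[0.423,-0.553,0.153],[0.412,-0.559,0.162],[0.402,-0.565,0.169],[0.391,-0.57,0.176]],"turn":[[-0.003,0.028,0.016],[-0.003,0.028,0.016],[-0.003,0.027,0.016],[-0.003,0.028,0.016],[-0.003,0.028,0.016],[-0.003,0.027,0.016],[-0.003,0.028,0.016],[-0.003,0.028,0.017]]
[494.41837685 -24.98342898  82.14584021] [[ 0.928  0.156  0.338]
 [ 0.147 -0.988  0.054]
 [ 0.342  0.    -0.94 ]]
```

```bash
python3 -m jog '{"translation":[[0.53,-0.48,0.04],[0.52,-0.48,0.05],[0.51,-0.49,0.06],[0.5,-0.5,0.07],[0.5,-0.5,0.08],[0.49,-0.51,0.09],[0.48,-0.52,0.1],[0.47,-0.52,0.11]],"turn":[[0,0.03,0.02],[0,0.03,0.02],[0,0.03,0.01],[0,0.03,0.02],[0,0.02,0.02],[0,0.03,0.01],[-0.01,0.03,0.02],[-0.01,0.03,0.01]],"fingers":[1,1,1,1,1,1,1,1]}'
python3 -m jog '{"translation":[[0.46,-0.53,0.12],[0.45,-0.54,0.13],[0.44,-0.54,0.14],[0.43,-0.55,0.15],[0.42,-0.55,0.15],[0.41,-0.56,0.16],[0.4,-0.56,0.17],[0.39,-0.57,0.18]],"turn":[[0,0.03,0.02],[0,0.03,0.02],[0,0.03,0.01],[-0.01,0.03,0.02],[0,0.03,0.02],[0,0.02,0.01],[-0.01,0.03,0.02],[-0.01,0.02,0.02]],"fingers":[1,1,1,1,1,1,1,1]}'
python3 - <<'E'
from plan import *
Rt=R(9,0);G=np.array([488,-26,100]);z=Rt[:,2]
plan([(G-50*z,Rt,3),(G+19*z,Rt,5)])
p,d=grab_frame("scene");cv2.imwrite("pics/pre.png",cv2.resize(p[100:300,180:380,::-1],None,fx=3,fy=3))
s=observe();print(s["ee_pos"],s["tcp_rot"].round(3))
print((proj("scene",[G,G+42*-z])-[180,100])*3)
E
```

```text
time_s: 0.9
ee_pos: [334.3, -283.5, 190.9]
tcp_rot: [[0.951, 0.254, 0.176], [0.251, -0.967, 0.04], [0.18, 0.006, -0.984]]
contact_force: [0.5, -0.6, -0.4]
grip_width: 94.2
finger_force: 0.0
time_s: 1.7
ee_pos: [464.2, -31.0, 176.6]
tcp_rot: [[0.928, 0.143, 0.343], [0.134, -0.99, 0.05], [0.346, -0.0, -0.938]]
contact_force: [0.3, -0.3, -0.2]
grip_width: 94.3
finger_force: 0.0
"translation":[[-0.024,-0.009,0.202],[-0.023,-0.008,0.201],[-0.023,-0.008,0.202],[0,0,0.276],[0,0,0.276],[0,0,0.276],[0,-0.001,0.276],[0,0,0.276]],"turn":[[0.002,-0.002,-0.005],[0.002,-0.002,-0.006],[0.001,-0.002,-0.005],[0,0,0],[0,0,0],[0,0,0],[0,0,0],[0,0,0]]
[464.6964025  -26.1673832  176.13036724] [[ 0.928  0.147  0.343]
 [ 0.137 -0.989  0.055]
 [ 0.347 -0.005 -0.938]]
[[297.14157381 277.63793754]
 [280.30641087 251.1672125 ]]
```

View pics/pre.png

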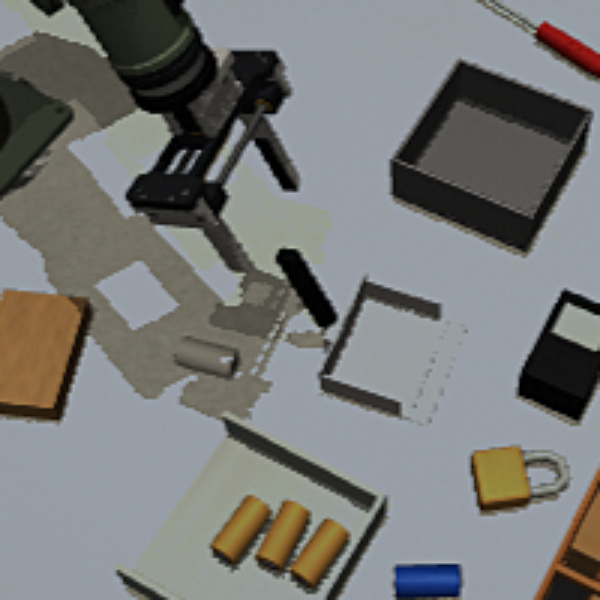

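The picture shows the open gripper just behind the bar, whose top is at (287,257) and foot at (325,320). The white decoy at (205,355) is well below the finger path. The bar sits about 3–4 mm further along +x than predicted, so I shift the goal to match.

```bash
python3 -m jog '{"translation":[[0.01,-0.01,0.22],[0.01,-0.01,0.22],[0,0,0.22],[0,0,0.27],[0,0,0.27],[0,0,0.27],[0,0,0.27],[0,0,0.27]],"turn":[[0,0,0],[0,0,-0.01],[0,0,0],[0,0,0],[0,0,0],[0,0,0],[0,0,0],[0,0,0]],"fingers":[1,1,1,1,1,1,1,1]}'
python3 -m jog '{"translation":[[0,0,0],[0,0,0],[0,0,0],[0,0,0],[0,0,0],[0,0,0],[0,0,0],[0,0,0]],"turn":[[0,0,0],[0,0,0],[0,0,0],[0,0,0],[0,0,0],[0,0,0],[0,0,0],[0,0,0]],"fingers":[0,0,0,0,0,0,0,0]}' 50
python3 - <<'E'
from plan import *
s=observe();print(s["ee_pos"],s["tcp_rot"].round(3),s["contact_force"],s["grip_width"],s["finger_force"])
E
```

```text
time_s: 2.55
ee_pos: [499.1, -27.7, 81.3]
tcp_rot: [[0.928, 0.149, 0.341], [0.14, -0.989, 0.049], [0.345, 0.002, -0.939]]
contact_force: [-0.3, 0.8, -0.8]
grip_width: 93.9
finger_force: 0.0
time_s: 3.35
ee_pos: [499.5, -26.1, 83.1]
tcp_rot: [[0.927, 0.152, 0.343], [0.143, -0.988, 0.05], [0.346, 0.003, -0.938]]
contact_force: [1.4, -0.6, -0.2]
grip_width: 32.9
finger_force: 0.0
[499.48384178 -26.12944995  83.12743974] [[ 0.927  0.152  0.343]
 [ 0.143 -0.988  0.05 ]
 [ 0.346  0.003 -0.938]] [ 1.37002576 -0.6322289  -0.17751831] 32.94044413011165 0.0
```

```bash
python3 -m jog '{"translation":[[0,0,0],[0,0,0],[0,0,0],[0,0,0],[0,0,0],[0,0,0],[0,0,0],[0,0,0]],"turn":[[0,0,0],[0,0,0],[0,0,0],[0,0,0],[0,0,0],[0,0,0],[0,0,0],[0,0,0]],"fingers":[0,0,0,0,0,0,0,0]}' 60
python3 - <<'E'
from plan import *
s=observe();print(s["ee_pos"],s["tcp_rot"].round(3),s["contact_force"],s["grip_width"],s["finger_force"])
np.savez("grip.npz",p=s["ee_pos"],R=s["tcp_rot"])
# scoop pose in tool, assuming origin 586.5,-11, yaw 9
q=s["ee_pos"]; Rt=R(9,0)
plan([(q+[0,0,100],s["tcp_rot"],8)])
E
```

```text
time_s: 4.15
ee_pos: [499.4, -25.9, 83.0]
tcp_rot: [[0.927, 0.152, 0.342], [0.143, -0.988, 0.051], [0.346, 0.002, -0.938]]
contact_force: [-0.9, 2.6, 2.8]
grip_width: 16.1
finger_force: 59.9
[499.39290859 -25.91622165  83.00101574] [[ 0.927  0.152  0.342]
 [ 0.143 -0.988  0.051]
 [ 0.346  0.002 -0.938]] [-0.86175479  2.578498    2.77576896] 16.13046492172511 59.944286942481995
"translation":[[0.086,0.001,-0.235],[0.087,0,-0.234],[0.086,0.001,-0.235],[0.087,0,-0.234],[0.086,0.001,-0.235],[0.087,0,-0.234],[0.086,0.001,-0.235],[0.087,0,-0.235]],"turn":[[0,0,0],[0,0,0],[0,0,0],[0,0,0],[0,0,0],[0,0,0],[0,0,0],[0,0,0]]
```

```bash
python3 -m jog '{"translation":[[0.05,0,-0.12],[0.09,0,-0.23],[0.09,0,-0.24],[0.09,0,-0.24],[0.09,0,-0.24],[0.09,0,-0.24],[0.09,0,-0.24],[0.09,0,-0.24]],"turn":[[0,0,0],[0,0,0],[0,0,0],[0,0,0],[0,0,0],[0,0,0],[0,0,0],[0,0,0]],"fingers":[0,0,0,0,0,0,0,0]}'
cat >> plan.py <<'E'
g=np.load("grip.npz");T0=np.eye(4);T0[:3,:3]=g["R"];T0[:3,3]=g["p"]
D=86.6;yaw0=np.degrees(np.arctan2(g["R"][0,1],-g["R"][1,1]))
S0=np.eye(4);S0[:3,:3]=Ro.from_euler("z",yaw0,degrees=True).as_matrix();S0[:3,3]=[g["p"][0]+D*np.cos(np.radians(yaw0)),g["p"][1]+D*np.sin(np.radians(yaw0)),0]
K=np.linalg.inv(S0)@T0
def S(lip,yaw,pitch,n):   # waypoint by lip position
    P=np.eye(4);P[:3,:3]=Ro.from_euler("ZY",[yaw,pitch],degrees=True).as_matrix();P[:3,3]=np.array(lip)-P[:3,:3]@[60,0,0]
    W=P@K;return W[:3,3],W[:3,:3],n
def now():
    s=observe();W=np.eye(4);W[:3,:3]=s["tcp_rot"];W[:3,3]=s["ee_pos"];P=W@np.linalg.inv(K)
    print("t",s["time_s"],"lip",(P@[60,0,0,1])[:3].round(1),"yaw/pitch/roll",Ro.from_matrix(P[:3,:3]).as_euler("ZYX",degrees=True).round(1),"F",s["contact_force"].round(1),"M",s["wrist_torque"].round(2),s["grip_width"].round(1),s["finger_force"].round(0))
E
python3 - <<'E'
from plan import *
now()
plan([S((510,-245,90),0,3,16),S((507,-245,12),0,5,8)])
p,d=grab_frame("scene");cv2.imwrite("pics/lift.png",cv2.resize(p[100:300,180:380,::-1],None,fx=3,fy=3))
E
```

```text
time_s: 4.95
ee_pos: [499.9, -26.7, 178.8]
tcp_rot: [[0.928, 0.151, 0.342], [0.143, -0.989, 0.048], [0.345, 0.004, -0.939]]
contact_force: [-0.1, -0.1, -2.3]
grip_width: 15.6
finger_force: 60.0Traceback (most recent call last):
  File "<stdin>", line 2, in <module>
  File "plan.py", line 30, in now
    print("t",s["time_s"],"lip",(P@[60,0,0,1])[:3].round(1),"yaw/pitch/roll",Ro.from_matrix(P[:3,:3]).as_euler("ZYX",degrees=True).round(1),"F",s["contact_force"].round(1),"M",s["wrist_torque"].round(2),s["grip_width"].round(1),s["finger_force"].round(0))
                                                                                                                                                                                                           ^^^^^^^^^^^^^^^^^^^^^
AttributeError: 'float' object has no attribute 'round'
```

```bash
sed -i 's/s\["grip_width"\].round(1),s\["finger_force"\].round(0)/round(s["grip_width"],1),round(s["finger_force"])/' plan.py
python3 - <<'E'
from plan import *
now()
plan([S((510,-245,90),0,3,16),S((507,-245,12),0,5,8)])
p,d=grab_frame("scene");cv2.imwrite("pics/lift.png",cv2.resize(p[100:300,180:380,::-1],None,fx=3,fy=3))
X=cloud("scene",d);m=(X[...,0]>530)&(X[...,0]<700)&(abs(X[...,1]+10)<80)&(X[...,2]>60)&(X[...,2]<160);B=X[m]
# side/back wall & floor: express in scoop frame
s=observe();W=np.eye(4);W[:3,:3]=s["tcp_rot"];W[:3,3]=s["ee_pos"];P=W@np.linalg.inv(K)
Q=(B-P[:3,3])@P[:3,:3];print(np.percentile(Q,[1,5,50,95,99],axis=0).round(1))
f=Q[(abs(Q[:,1])<50)&(Q[:,0]>-30)&(Q[:,2]<15)];print("floor fit",len(f),np.polyfit(f[:,0],f[:,2],1))
E
```

```text
t 4.95 lip [644.7  -4.8  95.7] yaw/pitch/roll [ 8.7  0.1 -0.1] F [-0.1 -0.1 -2.3] M [-0.03  0.44 -0.06] 15.6 60
"translation":[[-0.191,0.245,-0.071],[-0.19,0.246,-0.071],[-0.187,0.249,-0.068],[-0.186,0.25,-0.068],[-0.183,0.253,-0.066],[-0.181,0.254,-0.065],[-0.179,0.256,-0.064],[-0.177,0.258,-0.062]],"turn":[[-0.004,-0.004,0.011],[-0.003,-0.004,0.012],[-0.004,-0.004,0.011],[-0.004,-0.004,0.012],[-0.003,-0.005,0.011],[-0.004,-0.004,0.012],[-0.004,-0.004,0.011],[-0.003,-0.004,0.012]]
"translation":[[-0.175,0.259,-0.061],[-0.173,0.261,-0.059],[-0.17,0.263,-0.059],[-0.169,0.265,-0.056],[-0.166,0.266,-0.056],[-0.164,0.268,-0.054],[-0.161,0.27,-0.053],[-0.16,0.271,-0.052]],"turn":[[-0.004,-0.004,0.011],[-0.004,-0.004,0.012],[-0.004,-0.004,0.011],[-0.003,-0.004,0.012],[-0.004,-0.004,0.011],[-0.004,-0.005,0.012],[-0.003,-0.004,0.011],[-0.004,-0.004,0.012]]
"translation":[[-0.053,0,0.175],[-0.053,-0.001,0.175],[-0.052,0,0.175],[-0.052,0,0.175],[-0.05,-0.001,0.176],[-0.05,0,0.176],[-0.049,0,0.176],[-0.048,-0.001,0.176]],"turn":[[0,-0.005,0],[0,-0.006,0],[0,-0.005,0],[0,-0.006,0],[0,-0.006,0],[0,-0.005,0],[0,-0.006,0],[0,-0.005,0]]
[[-56.  -61.4  -5.1]
 [-53.2 -60.2  -3.8]
 [ -1.8   1.5  -0. ]
 [ 53.7  61.   30.5]
 [ 59.   62.7  38.5]]
floor fit 866 [-0.01383806 -0.79301435]
```

View pics/lift.png

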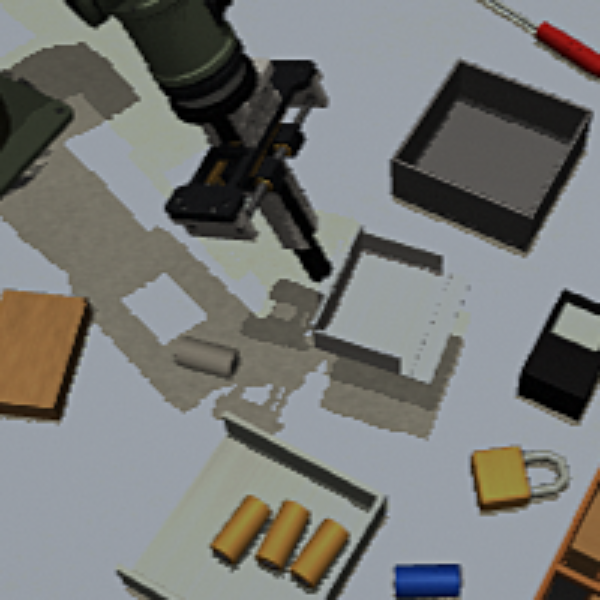

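The picture shows the scoop held level at (380,310), and depth agrees with my scoop frame to about 1 mm. Next it goes over the tray's open side.

```bash
python3 -m jog '{"translation":[[-0.19,0.24,-0.07],[-0.19,0.25,-0.07],[-0.19,0.25,-0.07],[-0.19,0.25,-0.07],[-0.18,0.25,-0.07],[-0.18,0.25,-0.07],[-0.18,0.26,-0.06],[-0.18,0.26,-0.06]],"turn":[[0,0,0.01],[0,0,0.01],[-0.01,-0.01,0.01],[0,0,0.01],[-0.01,-0.01,0.01],[0,0,0.02],[-0.01,-0.01,0.01],[0,0,0.01]],"fingers":[0,0,0,0,0,0,0,0]}' 60
python3 -m jog '{"translation":[[-0.17,0.26,-0.06],[-0.17,0.26,-0.06],[-0.17,0.26,-0.06],[-0.17,0.26,-0.06],[-0.17,0.27,-0.06],[-0.16,0.27,-0.05],[-0.16,0.27,-0.05],[-0.16,0.27,-0.05]],"turn":[[0,0,0.01],[-0.01,-0.01,0.01],[0,0,0.01],[-0.01,-0.01,0.02],[0,0,0.01],[0,-0.01,0.01],[-0.01,0,0.01],[0,-0.01,0.01]],"fingers":[0,0,0,0,0,0,0,0]}'
python3 - <<'E'
from plan import *
now()
plan([S((507,-245,12),0,5,8)])
E
```

```text
time_s: 5.8
ee_pos: [433.4, -136.2, 178.6]
tcp_rot: [[0.944, 0.077, 0.322], [0.074, -0.997, 0.022], [0.323, 0.003, -0.947]]
contact_force: [0.4, -1.1, -2.2]
grip_width: 15.8
finger_force: 60.0
time_s: 6.6
ee_pos: [367.6, -245.1, 179.1]
tcp_rot: [[0.956, 0.002, 0.292], [0.003, -1.0, -0.002], [0.292, 0.003, -0.956]]
contact_force: [0.3, -0.4, -3.2]
grip_width: 15.4
finger_force: 60.0
t 6.6 lip [ 509.2 -244.9   87.9] yaw/pitch/roll [ 0.1  3.3 -0. ] F [ 0.3 -0.4 -3.2] M [0.05 0.38 0.  ] 15.4 60
"translation":[[-0.051,-0.001,0.172],[-0.05,0,0.172],[-0.049,-0.001,0.172],[-0.049,-0.001,0.172],[-0.048,-0.001,0.173],[-0.048,0,0.172],[-0.047,-0.001,0.173],[-0.046,0,0.173]],"turn":[[0,-0.005,0],[0,-0.005,0.001],[0,-0.005,0],[0,-0.004,0],[0,-0.005,0.001],[0,-0.005,0],[0,-0.005,0],[0,-0.005,0.001]]
```

```bash
python3 -m jog '{"translation":[[-0.05,0,0.17],[-0.05,0,0.17],[-0.05,0,0.17],[-0.05,0,0.17],[-0.05,0,0.17],[-0.05,0,0.17],[-0.05,0,0.17],[-0.05,0,0.17]],"turn":[[0,0,0],[0,-0.01,0],[0,0,0],[0,-0.01,0],[0,0,0],[0,-0.01,0],[0,0,0],[0,-0.01,0]],"fingers":[0,0,0,0,0,0,0,0]}'
python3 - <<'E'
from plan import *
now()
plan([S((507,-245,6),0,5,8)])
E
```

```text
time_s: 7.4
ee_pos: [368.8, -244.1, 108.2]
tcp_rot: [[0.965, 0.003, 0.263], [0.003, -1.0, -0.0], [0.263, 0.001, -0.965]]
contact_force: [0.3, -0.1, -2.2]
grip_width: 15.7
finger_force: 59.9
t 7.4 lip [ 507.7 -243.6   12.8] yaw/pitch/roll [0.2 5.  0. ] F [ 0.3 -0.1 -2.2] M [-0.03  0.38  0.02] 15.7 60
"translation":[[-0.006,0.002,0.016],[-0.006,0.002,0.016],[-0.006,0.003,0.016],[-0.006,0.002,0.016],[-0.006,0.002,0.015],[-0.006,0.002,0.016],[-0.006,0.002,0.016],[-0.006,0.002,0.016]],"turn":[[0,0,0],[0,0,0.001],[-0.001,0,0],[0,0,0.001],[0,0,0],[0,-0.001,0.001],[-0.001,0,0],[0,0,0]]
```

```bash
python3 -m jog '{"translation":[[-0.01,0,0.03],[-0.01,0,0.03],[-0.01,0,0.03],[-0.01,0,0.03],[-0.01,0,0.02],[0,0,0],[0,0,0],[0,0,0]],"turn":[[0,0,0],[0,0,0],[0,0,0],[0,0,0],[0,0,0],[0,0,0],[0,0,0],[0,0,0]],"fingers":[0,0,0,0,0,0,0,0]}'
python3 - <<'E'
from plan import *
now()
plan([S((657,-245,6),0,5,16)])
E
```

```text
time_s: 8.2
ee_pos: [368.4, -244.4, 101.8]
tcp_rot: [[0.964, 0.003, 0.264], [0.003, -1.0, -0.001], [0.264, 0.002, -0.964]]
contact_force: [0.6, 0.3, -2.8]
grip_width: 15.3
finger_force: 59.9
t 8.2 lip [ 507.4 -243.9    6.5] yaw/pitch/roll [0.2 4.9 0. ] F [ 0.6  0.3 -2.8] M [ 0.06  0.37 -0.04] 15.3 60
"translation":[[0.18,0.001,0.05],[0.181,0.002,0.05],[0.18,0.001,0.05],[0.181,0.001,0.049],[0.18,0.001,0.05],[0.181,0.002,0.05],[0.18,0.001,0.05],[0.181,0.001,0.049]],"turn":[[0,0,0],[0,0,0],[0,0,0.001],[0,0,0],[0,-0.001,0],[-0.001,0,0],[0,0,0.001],[0,0,0]]
"translation":[[0.18,0.001,0.05],[0.181,0.001,0.05],[0.18,0.001,0.049],[0.181,0.001,0.05],[0.18,0.001,0.05],[0.181,0.001,0.049],[0.18,0.001,0.05],[0.181,0,0.05]],"turn":[[0,0,0],[0,0,0],[0,0,0],[0,0,0.001],[0,0,0],[0,0,0],[0,-0.001,0],[0,0,0]]
```

```bash
python3 -m jog '{"translation":[[0,0,0.02],[0.18,0,0.05],[0.18,0,0.05],[0.18,0,0.05],[0.18,0,0.05],[0.18,0,0.05],[0.18,0,0.05],[0.18,0,0.05]],"turn":[[0,0,0],[0,0,0],[0,0,0],[0,0,0],[0,0,0],[0,0,0],[0,0,0],[0,0,0]],"fingers":[0,0,0,0,0,0,0,0]}'
python3 - <<'E'
from plan import *
now()
plan([S((655,-245,6),0,5,8)])
E
```

```text
time_s: 9.0
ee_pos: [435.0, -244.5, 101.0]
tcp_rot: [[0.964, 0.003, 0.264], [0.004, -1.0, -0.001], [0.264, 0.002, -0.964]]
contact_force: [-6.1, -0.3, 6.2]
grip_width: 15.7
finger_force: 60.0
t 9.0 lip [ 574.  -244.     5.8] yaw/pitch/roll [ 0.2  4.9 -0. ] F [-6.1 -0.3  6.2] M [0.26 0.33 0.12] 15.7 60
"translation":[[0.196,0.002,0.053],[0.196,0.002,0.052],[0.196,0.002,0.053],[0.196,0.002,0.052],[0.196,0.001,0.053],[0.196,0.002,0.052],[0.196,0.001,0.052],[0.196,0.002,0.053]],"turn":[[0,0,0.001],[0,0,0],[0,-0.001,0.001],[0,0,0],[-0.001,0,0.001],[0,0,0],[0,-0.001,0.001],[0,0,0]]
```

```bash
python3 -m jog '{"translation":[[0.19,0,0.05],[0.19,0,0.05],[0.19,0,0.05],[0.19,0,0.05],[0.19,0,0.05],[0.19,0,0.05],[0.17,0,0.045],[0.15,0,0.04]],"turn":[[0,0,0],[0,0,0],[0,0,0],[0,0,0],[0,0,0],[0,0,0],[0,0,0],[0,0,0]],"fingers":[0,0,0,0,0,0,0,0]}'
python3 - <<'E'
from plan import *
now()
for n in("scene","top"):
    p,d=grab_frame(n);np.savez(n+"1.npz",p=p,d=d)
    X=cloud(n,d);hsv=cv2.cvtColor(p,cv2.COLOR_RGB2HSV)
    m=((hsv[...,1]>100)&(hsv[...,0]>8)&(hsv[...,0]<30)&(hsv[...,2]>60)&(X[...,0]<700)&(X[...,0]>480)&(X[...,1]<-150)&(X[...,1]>-350)).astype(np.uint8)
    k,l,st,c=cv2.connectedComponentsWithStats(m)
    for i in range(1,k):
        if st[i,4]>30:print(n,c[i].round(),st[i],np.median(X[l==i],0).round())
p=np.load("scene1.npz")["p"];cv2.imwrite("pics/in.png",cv2.resize(p[170:330,180:340,::-1],None,fx=3.7,fy=3.7))
E
```

```text
time_s: 9.8
ee_pos: [509.6, -244.0, 101.3]
tcp_rot: [[0.965, 0.004, 0.262], [0.004, -1.0, -0.001], [0.262, 0.002, -0.965]]
contact_force: [-8.1, -0.5, 6.7]
grip_width: 16.1
finger_force: 60.0
t 9.8 lip [ 648.4 -243.5    5.7] yaw/pitch/roll [0.2 5.  0. ] F [-8.1 -0.5  6.7] M [ 0.11  0.83 -0.08] 16.1 60
scene [279. 281.] [259 270  40  24 579] [ 617. -243.   43.]
top [402. 196.] [391 184  24  26 422] [ 612. -240.   42.]
```

View pics/in.png

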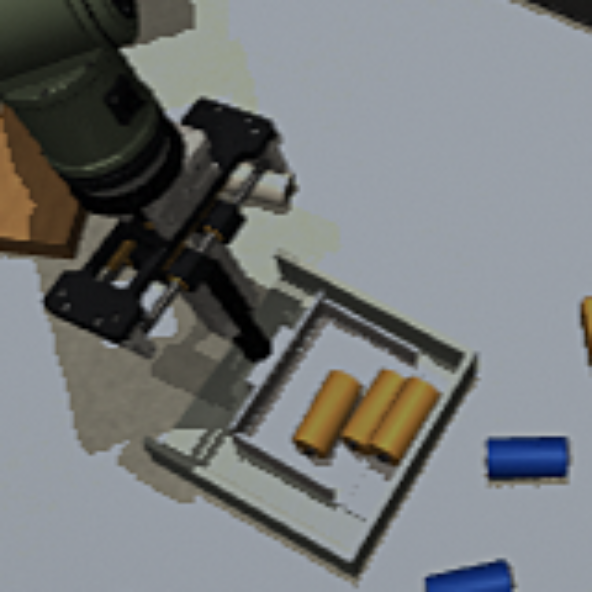

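The picture shows all three cylinders over the pan, at (330,413), (375,410) and (405,420), with the lip just short of the tray's back wall. I'll push the last few mm, tilt back about the pan's rear edge, and lift.

Run:
```python
from plan import *
plan([S((656,-244.5,6),0,4.5,4),S((656,-244.5,8),0,1,4),S((651,-244.5,44),0,-17,8),S((640,-244.5,150),0,-18,8)])
```

```text
"translation":[[0.027,0.003,0.011],[0.028,0.003,0.012],[0.027,0.002,0.012],[0.027,0.003,0.011],[-0.036,0,0.025],[-0.035,0,0.024],[-0.037,0,0.024],[-0.036,0,0.023]],"turn":[[0,0.002,0.001],[-0.001,0.003,0.001],[0,0.002,0.001],[0,0.002,0.001],[0,0.02,0],[0,0.019,0],[0,0.02,0],[0,0.019,0]]
"translation":[[-0.068,0,0.011],[-0.069,0,0.008],[-0.069,0,0.005],[-0.069,0,0.003],[-0.069,0,0],[-0.069,0,-0.003],[-0.069,0,-0.006],[-0.068,0,-0.008]],"turn":[[0,0.05,0],[0,0.05,0],[-0.001,0.05,0],[0,0.05,0],[0,0.05,0],[0,0.05,0.001],[0,0.05,0],[0,0.05,0]]
"translation":[[0.133,0,-0.223],[0.133,0.001,-0.222],[0.134,0,-0.222],[0.135,0.001,-0.222],[0.134,0,-0.222],[0.136,0.001,-0.221],[0.136,0,-0.221],[0.136,0.001,-0.221]],"turn":[[0,0.003,0],[0,0.003,0],[0,0.002,0],[0,0.003,0],[0,0.003,0],[0,0.003,0],[0,0.002,0],[0,0.003,0]]
```

```bash
python3 -m jog '{"translation":[[0.03,0,0.01],[0.03,0,0.01],[0.03,0,0.01],[0.03,0,0.01],[-0.03,0,0.02],[-0.04,0,0.02],[-0.03,0,0.02],[-0.04,0,0.02]],"turn":[[0,0,0],[0,0.01,0],[0,0,0],[0,0,0],[0,0.02,0],[0,0.02,0],[0,0.02,0],[0,0.02,0]],"fingers":[0,0,0,0,0,0,0,0]}'
python3 - <<'E'
from plan import *
now()
plan([S((651,-244.5,45),0,-17,8)])
E
```

```text
time_s: 10.7
ee_pos: [508.8, -242.5, 93.1]
tcp_rot: [[0.944, 0.004, 0.33], [0.003, -1.0, 0.002], [0.33, -0.001, -0.944]]
contact_force: [-1.0, -0.2, -5.7]
grip_width: 15.7
finger_force: 60.0
t 10.7 lip [ 653.9 -241.7    7.6] yaw/pitch/roll [0.2 1.  0.2] F [-1.  -0.2 -5.7] M [0.06 1.18 0.09] 15.7 60
"translation":[[-0.062,0.005,0.009],[-0.062,0.005,0.006],[-0.063,0.005,0.005],[-0.063,0.004,0.001],[-0.062,0.005,-0.001],[-0.063,0.005,-0.003],[-0.062,0.005,-0.006],[-0.062,0.005,-0.008]],"turn":[[-0.001,0.05,0],[-0.001,0.05,0.001],[0,0.05,0],[-0.001,0.05,0.001],[-0.001,0.05,0],[-0.001,0.05,0],[0,0.05,0.001],[-0.001,0.05,0]]
```

```bash
python3 -m jog '{"translation":[[-0.06,0,0.01],[-0.06,0,0],[-0.06,0,0],[-0.06,0,0],[-0.06,0,0],[-0.06,0,0],[-0.06,0,-0.01],[-0.06,0,-0.01]],"turn":[[0,0.05,0],[0,0.05,0],[0,0.05,0],[0,0.05,0],[0,0.05,0],[0,0.05,0],[0,0.05,0],[0,0.05,0]],"fingers":[0,0,0,0,0,0,0,0]}'
python3 - <<'E'
from plan import *
now()
plan([S((640,-244.5,160),0,-18,12)])
p=grab_frame("scene")[0];cv2.imwrite("pics/tilt.png",cv2.resize(p[170:330,180:340,::-1],None,fx=3.7,fy=3.7))
E
```

```text
time_s: 11.5
ee_pos: [487.7, -244.1, 83.6]
tcp_rot: [[0.795, 0.002, 0.607], [0.004, -1.0, -0.001], [0.607, 0.003, -0.795]]
contact_force: [-1.1, -0.2, -6.2]
grip_width: 15.8
finger_force: 60.0
t 11.5 lip [ 652.3 -243.6   47.5] yaw/pitch/roll [  0.2 -17.1  -0.1] F [-1.1 -0.2 -6.2] M [0.03 1.56 0.06] 15.8 60
"translation":[[0.094,0.001,-0.159],[0.095,0.001,-0.158],[0.095,0.002,-0.159],[0.094,0.001,-0.158],[0.096,0.001,-0.158],[0.095,0.001,-0.158],[0.095,0.001,-0.158],[0.096,0.001,-0.158]],"turn":[[0,0.002,0],[0,0.001,0.001],[0,0.002,0],[0,0.001,0],[0,0.002,0.001],[-0.001,0.002,0],[0,0.001,0],[0,0.002,0.001]]
"translation":[[0.096,0.002,-0.157],[0.096,0.001,-0.158],[0.096,0.001,-0.157],[0.097,0.001,-0.158],[0,0,0],[0,0,0],[0,0,0],[0,0,0]],"turn":[[0,0.001,0],[0,0.002,0],[0,0.001,0.001],[0,0.002,0],[0,0,0],[0,0,0],[0,0,0],[0,0,0]]
```

View pics/tilt.png

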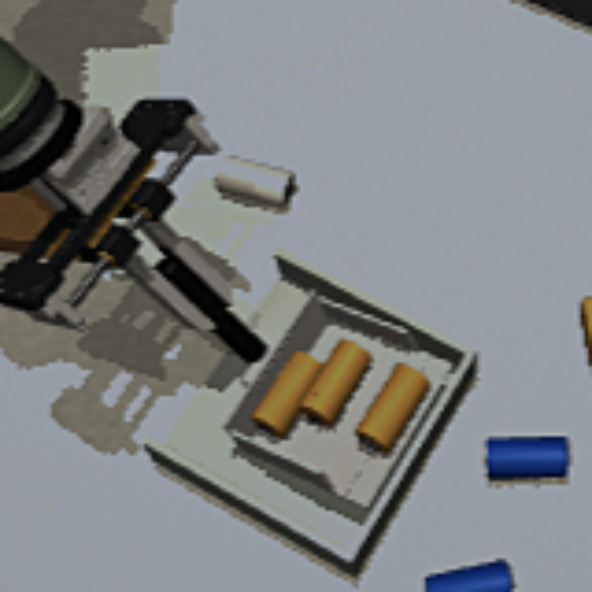

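All three cylinders are in the pan at (285,395), (335,382) and (395,405), rolling back. Lifting now.

```bash
python3 -m jog '{"translation":[[0.03,0,-0.04],[0.06,0,-0.1],[0.1,0,-0.16],[0.1,0,-0.16],[0.1,0,-0.16],[0.1,0,-0.16],[0.1,0,-0.16],[0.1,0,-0.16]],"turn":[[0,0,0],[0,0.01,0],[0,0,0],[0,0,0],[0,0.01,0],[0,0,0],[0,0,0],[0,0,0]],"fingers":[0,0,0,0,0,0,0,0]}'
python3 -m jog '{"translation":[[0.1,0,-0.16],[0.1,0,-0.16],[0.1,0,-0.16],[0.1,0,-0.16],[0.06,0,-0.1],[0.03,0,-0.05],[0,0,0],[0,0,0]],"turn":[[0,0,0],[0,0,0],[0,0,0],[0,0,0],[0,0,0],[0,0,0],[0,0,0],[0,0,0]],"fingers":[0,0,0,0,0,0,0,0]}'
python3 - <<'E'
from plan import *
now()
p=grab_frame("scene")[0];cv2.imwrite("pics/up.png",cv2.resize(p[120:330,150:360,::-1],None,fx=2.8,fy=2.8))
plan([S((625,0,170),0,-18,16),S((580,256,150),0,-18,16)])
E
```

```text
time_s: 12.35
ee_pos: [481.9, -243.8, 149.9]
tcp_rot: [[0.785, 0.003, 0.619], [0.004, -1.0, 0.001], [0.619, 0.002, -0.785]]
contact_force: [0.3, -0.3, -6.2]
grip_width: 15.7
finger_force: 60.0
time_s: 13.15
ee_pos: [476.6, -243.5, 194.6]
tcp_rot: [[0.786, 0.003, 0.619], [0.003, -1.0, 0.001], [0.619, 0.001, -0.786]]
contact_force: [0.2, 0.2, -5.5]
grip_width: 15.8
finger_force: 60.0
t 13.15 lip [ 641.6 -242.8  160.9] yaw/pitch/roll [  0.2 -18.    0.1] F [ 0.2  0.2 -5.5] M [-0.    1.51  0.07] 15.8 60
"translation":[[-0.008,-0.304,-0.021],[-0.009,-0.305,-0.022],[-0.008,-0.304,-0.021],[-0.008,-0.304,-0.022],[-0.009,-0.305,-0.022],[-0.008,-0.304,-0.021],[-0.009,-0.304,-0.022],[-0.009,-0.304,-0.022]],"turn":[[0,0,0],[-0.001,0,0],[0,0,0],[0,0,0.001],[0,0,0],[-0.001,0,0],[0,0,0],[0,0,0]]
"translation":[[-0.008,-0.305,-0.022],[-0.009,-0.304,-0.022],[-0.008,-0.304,-0.022],[-0.009,-0.304,-0.022],[-0.009,-0.305,-0.022],[-0.009,-0.304,-0.022],[-0.009,-0.304,-0.023],[-0.008,-0.304,-0.022]],"turn":[[-0.001,0,0],[0,0,0.001],[0,0.001,0],[0,0,0],[-0.001,0,0],[0,0,0],[0,0,0],[-0.001,0,0.001]]
"translation":[[-0.06,-0.32,-0.016],[-0.059,-0.32,-0.016],[-0.06,-0.32,-0.016],[-0.059,-0.32,-0.015],[-0.06,-0.32,-0.016],[-0.059,-0.32,-0.016],[-0.06,-0.32,-0.016],[-0.059,-0.32,-0.016]],"turn":[[0,0,0],[0,0,0],[0,0,0],[0,0,0],[0,0,0],[0,0,0],[0,0,0],[0,0,0]]
"translation":[[-0.06,-0.32,-0.016],[-0.06,-0.32,-0.016],[-0.059,-0.32,-0.016],[-0.06,-0.32,-0.015],[-0.059,-0.32,-0.016],[-0.06,-0.32,-0.016],[-0.059,-0.32,-0.016],[-0.06,-0.32,-0.016]],"turn":[[0,0,0],[0,0,0],[0,0,0],[0,0,0],[0,0,0],[0,0,0],[0,0,0],[0,0,0]]
```

View pics/up.png

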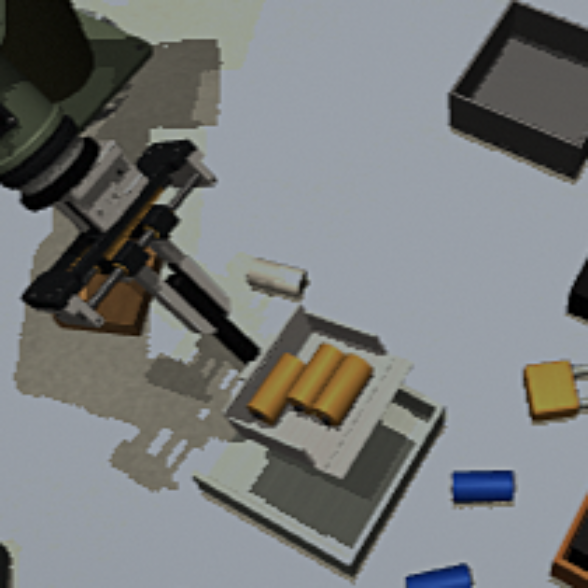

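The picture shows the lifted scoop with all three brass cylinders at (275,388), (320,375) and (345,388), and the tray is empty. Now carrying it to the tub.

```bash
python3 -m jog '{"translation":[[0,-0.1,0],[-0.03,-0.2,-0.02],[-0.03,-0.3,-0.02],[-0.03,-0.3,-0.02],[-0.03,-0.3,-0.02],[-0.03,-0.3,-0.02],[-0.03,-0.3,-0.02],[-0.03,-0.3,-0.02]],"turn":[[0,0,0],[0,0,0],[0,0,0],[0,0,0],[0,0,0],[0,0,0],[0,0,0],[0,0,0]],"fingers":[0,0,0,0,0,0,0,0]}'
python3 -m jog '{"translation":[[-0.03,-0.33,-0.02],[-0.03,-0.33,-0.02],[-0.03,-0.33,-0.02],[-0.03,-0.33,-0.02],[-0.03,-0.33,-0.02],[-0.03,-0.33,-0.02],[-0.03,-0.33,-0.02],[-0.03,-0.33,-0.02]],"turn":[[0,0,0],[0,0,0],[0,0,0],[0,0,0],[0,0,0],[0,0,0],[0,0,0],[0,0,0]],"fingers":[0,0,0,0,0,0,0,0]}'
python3 -m jog '{"translation":[[-0.03,-0.33,-0.02],[-0.03,-0.33,-0.02],[-0.03,-0.33,-0.02],[-0.03,-0.33,-0.02],[-0.03,-0.33,-0.02],[-0.03,-0.33,-0.02],[-0.03,-0.33,-0.02],[-0.03,-0.33,-0.02]],"turn":[[0,0,0],[0,0,0],[0,0,0],[0,0,0],[0,0,0],[0,0,0],[0,0,0],[0,0,0]],"fingers":[0,0,0,0,0,0,0,0]}'
python3 -m jog '{"translation":[[-0.03,-0.33,-0.02],[-0.03,-0.33,-0.02],[-0.03,-0.33,-0.02],[-0.03,-0.33,-0.02],[-0.03,-0.33,-0.02],[-0.03,-0.3,-0.02],[-0.02,-0.25,-0.01],[0,-0.15,0]],"turn":[[0,0,0],[0,0,0],[0,0,0],[0,0,0],[0,0,0],[0,0,0],[0,0,0],[0,0,0]],"fingers":[0,0,0,0,0,0,0,0]}'
python3 - <<'E'
from plan import *
now()
plan([S((565,257,100),0,-12,8),S((555,257,80),0,10,8),S((560,257,75),0,40,8)])
E
```

```text
time_s: 14.0
ee_pos: [463.2, -136.3, 193.4]
tcp_rot: [[0.786, 0.005, 0.619], [0.004, -1.0, 0.003], [0.619, 0.0, -0.786]]
contact_force: [-0.1, 0.1, -5.2]
grip_width: 15.9
finger_force: 60.0
time_s: 14.8
ee_pos: [447.3, -4.1, 191.4]
tcp_rot: [[0.786, 0.005, 0.618], [0.002, -1.0, 0.004], [0.618, -0.002, -0.786]]
contact_force: [0.8, 0.1, -6.3]
grip_width: 16.0
finger_force: 60.0
time_s: 15.6
ee_pos: [431.5, 126.9, 189.5]
tcp_rot: [[0.788, 0.003, 0.616], [0.001, -1.0, 0.004], [0.616, -0.002, -0.788]]
contact_force: [-0.1, -0.4, -6.6]
grip_width: 15.5
finger_force: 60.0
time_s: 16.4
ee_pos: [419.6, 243.9, 188.8]
tcp_rot: [[0.788, 0.003, 0.616], [0.001, -1.0, 0.003], [0.616, -0.002, -0.788]]
contact_force: [0.3, -0.6, -6.0]
grip_width: 15.5
finger_force: 60.0
t 16.4 lip [584.5 244.7 154.5] yaw/pitch/roll [  0.1 -17.8   0.2] F [ 0.3 -0.6 -6. ] M [0.07 1.49 0.03] 15.5 60
"translation":[[-0.089,-0.033,0.052],[-0.088,-0.032,0.052],[-0.087,-0.033,0.054],[-0.086,-0.033,0.055],[-0.086,-0.033,0.056],[-0.086,-0.032,0.057],[-0.084,-0.033,0.058],[-0.084,-0.033,0.059]],"turn":[[-0.001,-0.016,0],[-0.001,-0.016,0],[0,-0.016,0],[-0.001,-0.016,0],[-0.001,-0.016,0.001],[-0.001,-0.017,0],[-0.001,-0.016,0],[0,-0.016,0]]
"translation":[[0.093,0,-0.05],[0.09,0,-0.054],[0.087,0.001,-0.058],[0.084,0,-0.062],[0.081,0,-0.067],[0.078,0,-0.07],[0.075,0,-0.073],[0.071,0,-0.078]],"turn":[[0,-0.061,0],[0,-0.061,0],[0,-0.061,0],[0,-0.061,0],[0,-0.061,-0.001],[0,-0.061,0],[0,-0.061,0],[0,-0.062,0]]
"translation":[[0.207,0.001,-0.078],[0.202,0,-0.092],[0.195,0,-0.105],[0.188,0.001,-0.117],[0.18,0,-0.13],[0.171,0,-0.141],[0.162,0.001,-0.152],[0.151,0,-0.162]],"turn":[[0,-0.083,0],[0,-0.083,0],[0,-0.084,0],[0,-0.083,0],[0,-0.083,-0.001],[0,-0.084,0],[0,-0.083,0],[0,-0.083,0]]
```

```bash
python3 -m jog '{"translation":[[-0.09,-0.03,0.05],[-0.09,-0.03,0.05],[-0.09,-0.03,0.05],[-0.09,-0.03,0.05],[-0.09,-0.03,0.06],[-0.08,-0.03,0.06],[-0.08,-0.03,0.06],[-0.08,-0.03,0.06]],"turn":[[0,-0.01,0],[0,-0.02,0],[0,-0.01,0],[0,-0.02,0],[0,-0.02,0],[0,-0.02,0],[0,-0.01,0],[0,-0.02,0]],"fingers":[0,0,0,0,0,0,0,0]}'
python3 - <<'E'
from plan import *
now()
E
python3 -m jog '{"translation":[[0.09,0,-0.05],[0.09,0,-0.05],[0.09,0,-0.06],[0.08,0,-0.06],[0.08,0,-0.07],[0.08,0,-0.07],[0.07,0,-0.07],[0.07,0,-0.08]],"turn":[[0,-0.06,0],[0,-0.06,0],[0,-0.06,0],[0,-0.06,0],[0,-0.06,0],[0,-0.06,0],[0,-0.06,0],[0,-0.06,0]],"fingers":[0,0,0,0,0,0,0,0]}'
python3 -m jog '{"translation":[[0.21,0,-0.08],[0.2,0,-0.09],[0.19,0,-0.1],[0.19,0,-0.12],[0.18,0,-0.13],[0.17,0,-0.14],[0.16,0,-0.15],[0.15,0,-0.16]],"turn":[[0,-0.08,0],[0,-0.08,0],[0,-0.08,0],[0,-0.08,0],[0,-0.08,0],[0,-0.09,0],[0,-0.09,0],[0,-0.08,0]],"fingers":[0,0,0,0,0,0,0,0]}'
python3 - <<'E'
from plan import *
now();print(observe()["joint_positions"].round())
p=grab_frame("scene")[0];cv2.imwrite("pics/tip.png",cv2.resize(p[80:240,230:430,::-1],None,fx=3,fy=3))
E
```

```text
time_s: 17.2
ee_pos: [406.7, 254.4, 151.4]
tcp_rot: [[0.845, 0.003, 0.535], [0.003, -1.0, 0.0], [0.535, 0.002, -0.845]]
contact_force: [-1.0, 0.1, -7.2]
grip_width: 15.6
finger_force: 60.0
t 17.2 lip [567.5 255.  100.9] yaw/pitch/roll [  0.2 -12.1   0. ] F [-1.   0.1 -7.2] M [0.01 1.4  0.01] 15.6 60
time_s: 18.0
ee_pos: [427.6, 254.4, 188.5]
tcp_rot: [[0.983, 0.004, 0.186], [0.004, -1.0, -0.001], [0.186, 0.002, -0.983]]
contact_force: [-0.5, -0.4, -6.4]
grip_width: 15.9
finger_force: 60.0
time_s: 18.8
ee_pos: [505.4, 254.8, 236.0]
tcp_rot: [[0.948, 0.003, -0.319], [0.003, -1.0, -0.002], [-0.319, 0.001, -0.948]]
contact_force: [0.7, -0.0, -2.2]
grip_width: 15.9
finger_force: 60.0
t 18.8 lip [567.5 255.   79.4] yaw/pitch/roll [ 0.1 38.9  0. ] F [ 0.7 -0.  -2.2] M [-0.03 -0.31 -0.02] 15.9 60
[ 15.  22.  74.   5. 102. 105.]
```

View pics/tip.png

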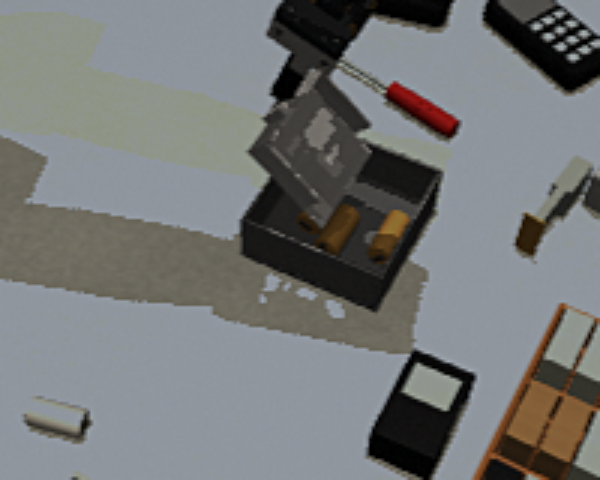

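The picture shows all three cylinders in the tub at (308,220), (338,228) and (390,235), and the wrist force is back to the scoop alone. Returning the scoop to its spot.

Run:
```python
from plan import *
plan([S((560,256,150),0,20,8),S((600,150,130),4,0,8),S((645,-3,60),8.7,0,16)])
```

```text
"translation":[[-0.171,-0.004,-0.056],[-0.168,-0.005,-0.064],[-0.165,-0.004,-0.07],[-0.163,-0.004,-0.077],[-0.159,-0.005,-0.083],[-0.155,-0.004,-0.09],[-0.152,-0.004,-0.097],[-0.148,-0.005,-0.102]],"turn":[[0,0.052,0],[0,0.053,0],[0,0.052,0],[0,0.052,0],[0,0.053,0],[0,0.052,0.001],[0,0.053,0],[0,0.052,0]]
"translation":[[0.007,0.291,0.163],[-0.002,0.29,0.163],[-0.012,0.291,0.162],[-0.022,0.291,0.162],[-0.032,0.291,0.159],[-0.04,0.29,0.158],[-0.05,0.291,0.155],[-0.06,0.29,0.152]],"turn":[[0.002,0.055,-0.011],[0.002,0.056,-0.011],[0.001,0.056,-0.011],[0.002,0.055,-0.011],[0.002,0.056,-0.011],[0.002,0.055,-0.011],[0.002,0.056,-0.011],[0.002,0.055,-0.01]]
"translation":[[0.011,0.21,0.098],[0.009,0.209,0.097],[0.008,0.21,0.097],[0.007,0.211,0.096],[0.007,0.21,0.096],[0.005,0.211,0.096],[0.004,0.21,0.095],[0.004,0.211,0.095]],"turn":[[0.002,0,-0.007],[0.003,0,-0.006],[0.002,0,-0.006],[0.002,0,-0.006],[0.002,0,-0.006],[0.003,0,-0.006],[0.002,0,-0.006],[0.002,0,-0.006]]
"translation":[[0.002,0.211,0.094],[0.001,0.212,0.095],[0,0.211,0.093],[-0.001,0.212,0.094],[-0.002,0.212,0.093],[-0.003,0.212,0.092],[-0.004,0.212,0.093],[-0.005,0.212,0.091]],"turn":[[0.002,0,-0.007],[0.003,0.001,-0.006],[0.002,0,-0.006],[0.002,0,-0.006],[0.003,0,-0.006],[0.002,0,-0.006],[0.002,0,-0.006],[0.002,0,-0.006]]
```

```bash
python3 -m jog '{"translation":[[-0.17,0,-0.06],[-0.17,0,-0.06],[-0.16,0,-0.07],[-0.16,0,-0.08],[-0.16,0,-0.08],[-0.16,0,-0.09],[-0.15,0,-0.1],[-0.15,0,-0.1]],"turn":[[0,0.05,0],[0,0.05,0],[0,0.05,0],[0,0.05,0],[0,0.05,0],[0,0.05,0],[0,0.06,0],[0,0.06,0]],"fingers":[0,0,0,0,0,0,0,0]}'
python3 -m jog '{"translation":[[0.01,0.29,0.16],[0,0.29,0.16],[-0.01,0.29,0.16],[-0.02,0.29,0.16],[-0.03,0.29,0.16],[-0.04,0.29,0.16],[-0.05,0.29,0.15],[-0.06,0.29,0.15]],"turn":[[0,0.06,-0.01],[0,0.05,-0.01],[0,0.06,-0.01],[0.01,0.05,-0.01],[0,0.06,-0.01],[0,0.05,-0.01],[0,0.06,-0.01],[0,0.06,-0.01]],"fingers":[0,0,0,0,0,0,0,0]}'
python3 -m jog '{"translation":[[0.01,0.21,0.1],[0.01,0.21,0.1],[0.01,0.21,0.1],[0.01,0.21,0.1],[0.01,0.21,0.1],[0,0.21,0.1],[0,0.21,0.09],[0,0.21,0.09]],"turn":[[0,0,-0.01],[0.01,0,0],[0,0,-0.01],[0,0,0],[0,0,-0.01],[0.01,0,-0.01],[0,0,-0.01],[0,0,0]],"fingers":[0,0,0,0,0,0,0,0]}'
python3 - <<'E'
from plan import *
now()
plan([S((645,-3,50),8.7,0,8)])
E
```

```text
time_s: 19.65
ee_pos: [446.6, 254.9, 280.2]
tcp_rot: [[1.0, 0.004, 0.008], [0.004, -1.0, -0.001], [0.008, 0.001, -1.0]]
contact_force: [0.4, -0.0, -2.4]
grip_width: 16.0
finger_force: 60.0
time_s: 20.45
ee_pos: [449.7, 138.1, 215.6]
tcp_rot: [[0.934, 0.067, 0.352], [0.065, -0.998, 0.018], [0.352, 0.006, -0.936]]
contact_force: [-0.1, 0.0, -1.8]
grip_width: 15.5
finger_force: 60.0
time_s: 21.25
ee_pos: [472.6, 55.1, 180.1]
tcp_rot: [[0.931, 0.109, 0.348], [0.104, -0.994, 0.032], [0.35, 0.006, -0.937]]
contact_force: [-0.5, 0.5, -2.6]
grip_width: 15.8
finger_force: 60.0
t 21.25 lip [618.7  70.7  97.7] yaw/pitch/roll [ 6.2 -0.2 -0.2] F [-0.5  0.5 -2.6] M [ 0.02  0.4  -0.04] 15.8 60
"translation":[[0.002,0.206,0.128],[0.001,0.207,0.127],[0,0.207,0.127],[-0.001,0.207,0.126],[-0.002,0.207,0.126],[-0.003,0.208,0.125],[-0.004,0.208,0.125],[-0.004,0.208,0.125]],"turn":[[0.003,-0.001,-0.006],[0.003,0,-0.006],[0.003,-0.001,-0.006],[0.003,0,-0.007],[0.003,-0.001,-0.006],[0.003,-0.001,-0.006],[0.003,0,-0.006],[0.003,-0.001,-0.006]]
```

```bash
python3 -m jog '{"translation":[[0,0.21,0.13],[0,0.21,0.13],[0,0.21,0.13],[0,0.21,0.13],[0,0.21,0.12],[0,0.21,0.12],[0,0.2,0.12],[0,0.2,0.12]],"turn":[[0,0,-0.01],[0.01,0,0],[0,0,-0.01],[0,0,-0.01],[0.01,0,0],[0,0,-0.01],[0,0,-0.01],[0,0,0]],"fingers":[0,0,0,0,0,0,0,0]}'
python3 - <<'E'
from plan import *
now()
p,d=grab_frame("scene");X=cloud("scene",d)
s=observe();W=np.eye(4);W[:3,:3]=s["tcp_rot"];W[:3,3]=s["ee_pos"];P=W@np.linalg.inv(K)
Q=(X[(d>0)]-P[:3,3])@P[:3,:3];f=Q[(abs(Q[:,1])<50)&(Q[:,0]>-30)&(Q[:,0]<55)&(abs(Q[:,2])<12)];print("floor fit",len(f),np.polyfit(f[:,0],f[:,2],1))
plan([S((645,-3,3),8.7,0,8)])
E
```

```text
time_s: 22.05
ee_pos: [500.4, -25.3, 133.1]
tcp_rot: [[0.926, 0.151, 0.345], [0.143, -0.989, 0.047], [0.349, 0.006, -0.937]]
contact_force: [-0.5, -0.3, -1.5]
grip_width: 16.0
finger_force: 60.0
t 22.05 lip [645.6  -3.5  50.5] yaw/pitch/roll [ 8.7 -0.2 -0.2] F [-0.5 -0.3 -1.5] M [-0.04  0.43  0.02] 16.0 60
floor fit 770 [-2.81221964e-03  3.13968173e+00]
"translation":[[-0.04,-0.003,0.108],[-0.041,-0.004,0.108],[-0.04,-0.003,0.109],[-0.04,-0.004,0.108],[-0.04,-0.003,0.108],[-0.04,-0.003,0.108],[-0.04,-0.003,0.108],[-0.041,-0.003,0.109]],"turn":[[0.001,0,0],[0,0,0],[0.001,-0.001,0],[0.001,0,0],[0,0,0],[0.001,0,0],[0.001,-0.001,-0.001],[0,0,0]]
```

```bash
python3 -m jog '{"translation":[[-0.04,0,0.11],[-0.04,0,0.11],[-0.04,0,0.11],[-0.04,0,0.11],[-0.04,0,0.11],[-0.04,0,0.11],[-0.04,0,0.11],[-0.04,0,0.1]],"turn":[[0,0,0],[0,0,0],[0,0,0],[0,0,0],[0,0,0],[0,0,0],[0,0,0],[0,0,0]],"fingers":[0,0,0,0,0,0,0,0]}'
python3 -m jog '{"translation":[[-0.01,0,0.02],[-0.01,0,0.02],[0,0,0.01],[0,0,0.01],[0,0,0],[0,0,0],[0,0,0],[0,0,0]],"turn":[[0,0,0],[0,0,0],[0,0,0],[0,0,0],[0,0,0],[0,0,0],[0,0,0],[0,0,0]],"fingers":[0,0,0,0,0,0,0,0]}'
python3 - <<'E'
from plan import *
now()
E
```

```text
time_s: 22.9
ee_pos: [499.1, -24.0, 85.2]
tcp_rot: [[0.928, 0.15, 0.342], [0.141, -0.989, 0.05], [0.346, 0.002, -0.938]]
contact_force: [-0.0, -0.0, -2.5]
grip_width: 15.6
finger_force: 60.0
time_s: 23.7
ee_pos: [499.8, -24.2, 83.1]
tcp_rot: [[0.927, 0.15, 0.343], [0.141, -0.989, 0.05], [0.347, 0.003, -0.938]]
contact_force: [-2.4, -0.3, 3.1]
grip_width: 15.6
finger_force: 60.0
t 23.7 lip [ 6.448e+02 -2.300e+00  3.000e-01] yaw/pitch/roll [ 8.6 -0.1 -0. ] F [-2.4 -0.3  3.1] M [0.31 0.32 0.14] 15.6 60
```

```bash
python3 -m jog '{"translation":[[0,0,0],[0,0,0],[0,0,0],[0,0,0],[0,0,0],[0,0,0],[0,0,0],[0,0,0]],"turn":[[0,0,0],[0,0,0],[0,0,0],[0,0,0],[0,0,0],[0,0,0],[0,0,0],[0,0,0]],"fingers":[0.3,0.3,0.4,0.5,0.6,0.6,0.6,0.6]}'
python3 -m jog '{"translation":[[0,0,-0.1],[0,0,-0.3],[0,0,-0.4],[0,0,-0.4],[0,0,-0.4],[0,0,-0.4],[0,0,-0.4],[0,0,-0.2]],"turn":[[0,0,0],[0,0,0],[0,0,0],[0,0,0],[0,0,0],[0,0,0],[0,0,0],[0,0,0]],"fingers":[0.6,0.6,0.6,0.6,0.6,0.6,0.6,0.6]}'
python3 -m jog '{"translation":[[0,0,0],[0,0,0],[0,0,0],[0,0,0],[0,0,0],[0,0,0],[0,0,0],[0,0,0]],"turn":[[0,0,0],[0,0,0],[0,0,0],[0,0,0],[0,0,0],[0,0,0],[0,0,0],[0,0,0]],"fingers":[0.6,0.6,0.6,0.6,0.6,0.6,0.6,0.6]}'
python3 - <<'E'
from plan import *
p=grab_frame("scene")[0];cv2.imwrite("pics/end.png",cv2.resize(p[70:340,190:480,::-1],None,fx=2.2,fy=2.2))
E
```

```text
time_s: 24.5
ee_pos: [499.3, -24.1, 82.5]
tcp_rot: [[0.928, 0.15, 0.342], [0.141, -0.989, 0.05], [0.346, 0.002, -0.938]]
contact_force: [-0.9, 0.5, -0.4]
grip_width: 56.7
finger_force: 0.0
time_s: 25.3
ee_pos: [455.2, -30.9, 206.8]
tcp_rot: [[0.926, 0.15, 0.345], [0.142, -0.989, 0.048], [0.349, 0.004, -0.937]]
contact_force: [0.4, 0.7, -0.8]
grip_width: 56.5
finger_force: 0.0
time_s: 26.1
ee_pos: [454.7, -30.5, 204.4]
tcp_rot: [[0.928, 0.15, 0.342], [0.141, -0.989, 0.05], [0.346, 0.002, -0.938]]
contact_force: [0.2, 0.3, 0.6]
grip_width: 56.2
finger_force: 0.0
```

View pics/end.png

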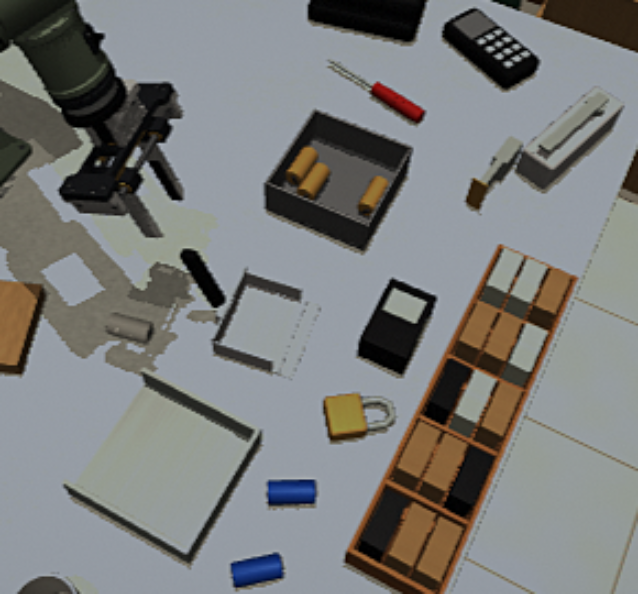

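The final picture shows all three cylinders in the tub at (303,163), (314,180) and (374,193). The scoop stands empty at (265,320), the tray is empty, and the gripper is clear.

```bash
python3 -c "from plant import close_job;print(close_job())"
```

```text
the job is handed in; nothing more can be done
None
```

All three brass cylinders were scooped from the tray and tipped into the grey tub; the empty scoop is back standing upright at its original spot and released, and the job was handed in at about 26 s.

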